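Refill the rod feeder and clear the offcuts

ROBOT

A 7-joint arm with a two-finger parallel gripper is mounted at the origin on a cart in front of the work surface, level with it; the furniture and walls round the work are solid. World frame = base frame: x ahead of the robot, y to its left, z up, the work surface at z = 0. Lengths are in m, angles in rad, forces in N, time in s.
With the tool pointing down it reaches from about 0.425 to 0.875 m from the base axis. Payload 4.7 kg.
Tool frame: the origin (TCP) lies at the very end of the fingers, on their centre line; the grasp point (between the pads) lies 19 mm behind it; z points along the fingers, y is the line along which they close (so a half turn about z gives the same grasp; the last joint's range is limited). The gripper opens to 87 mm and grips with 3 to 60 N. Pads are 19 mm wide; open, the fingers measure 117 mm over their backs; the gripper's body (75 mm by 190 mm) begins 51 mm behind the grasp point.
Start: joints at [1.188, 0.321, -0.07, 1.45, 0.023, 1.371, -0.057], TCP at [0.251, -0.6, 0.223] pointing down, gripper open.
Joint ranges: [-2.86, 2.86], [-0.3, 2.09], [-1.38, 1.24], [0.06, 2.45], [-1.56, 4.7], [0.09, 2.05], [-2.69, 2.69]. Speed limits (rad/s): [2.57, 2.57, 3.14, 3.14, 3.14, 3.14, 3.14].

INTERFACE

Orientations are given as a rotation vector (axis times angle).
In Python, from bench import ctrl, get_image, job gives the robot as it stands.
- The arm moves only by the shell command python3 -m crank 'ROWS' [FORCE]. ROWS is JSON, a list that holds one entry, the list of rows, each a list of 5 numbers: the shift along the tool's x, y, z in mm, then the turn about the tool's z in rad, then the closure, from -1 (fully open) to 1 (shut), so that 0 is half open. A call has 1 to 10 rows; each row shifts and turns the commanded pose from where the row before left it, along the tool's axes as they then stand; what a row does not reach is not made up. A row lasts 1/12 s, in which the tool goes at most 41.7 mm and 7.16 degrees, less where a joint would pass 70% of its speed; a pose out of reach is approached as far as the arm can. A call with a gripper value outside its range is refused whole. The fingers move at their own pace and stop on an object; FORCE is the grip in N (left out, the last holds). Time passes only in rows, so rows that do not move let the fingers close. It gives the time, the measured TCP pose, the force, the opening and the grip force at its end, in the units of the state.
- ctrl.get_state(): the state, without advancing time (a new reading comes with each control period).
- get_image(name): name is "side" or "top" or "wrist"; returns a dict with "pixels" (400x640x3 uint8, red, green, blue), "fx", "fy", "cx", "cy" (pixels), "T" (4x4, takes a point from camera to world coordinates); the wrist camera has in their place "T_tool_cam" (4x4, takes a point from camera to tool coordinates, whose origin is the TCP and whose axes are the flange's). Camera axes: x right, y down, z forward; pixel columns grow to the right and rows downward; lengths in m; the calibration is good to about 2 mm. A picture is of the moment at which its call begins: read the wrist's pose just before it. There is no depth.
- job.close_job(): hands the job in; it is judged then, once.
The state is a dict: "time": time; "joint_positions": joint angles; "qd": joint speeds; "joint_torque": joint torques, N m; "position": TCP position; "tool_rot": TCP orientation; "ft_force": force on the tool from outside, world axes, zero at the start; "torque": the same for the moment, N m; "grip_width": opening from 0.0 (shut) to 1.0 (fully open); "grip_force": force on a finger pad.
Only numpy, scipy, OpenCV 4.12 (cv2) and the standard library are available. Lean on these libraries where they do the work, as an engineer would, in place of code of your own. Each camera call takes 0.05 s, during which the arm holds its last target. There are 200 camera calls.

TASK

Refill the rod feeder: carry the tray of wooden rods to it, turn the tray so the rods line up with the feeder's loading slot and tip them off the tray's open lip down the ramp so that every rod drops through the slot into the magazine; stand the empty tray back upright on the table. Swing the feeder's blue cover shut and lock it by pushing its black wing stud in, turning it a quarter turn clockwise and letting it spring back. Also clear the square batten ends, left on the cutting board from making the rods, into the orange scrap bin, without knocking over or pushing away the green cup, the red-capped vial or the blue bottle.

Things in the scene. Friction and masses are not known exactly. Their poses are not given: they have to be found in the camera images.
- feeder: Rod feeder fixed to the table, 186x130 mm base. Origin on the table; x along the slot, towards the cover's hinge; y towards the loading side; z up. Its open mouth spans x -60..60, y -24..50 mm, rim at height 100. A steel ramp falls from (y 50, height 96) to the slot's edge (y 0, height 62). Rods set down on it parallel to x roll into the slot; rods lying across bridge it.
- slot (a point): Centre of the slot, 120 mm long (x) and 24 mm wide (feeder y -24 to 0), height 62 mm; axes as the feeder's. At y -24 stands an upright backstop up to the rim. Below is the magazine (room for all rods, beside and below the slot). A rod is in when its centre is more than 9 mm below this point.
- tray: Carrying tray, 113 mm long (x), 89 wide (y), 95 high, about 0.25 kg; origin at the centre of its underside, z up. The rods lie along x in five shallow grooves (12 degree sides) of its floor, 6 mm above the underside. Walls at both ends and at +y; the -y side is an open lip, over which the rods roll when it is tipped down by 35 to 45 degrees.
- tray_bar (a point): Centre of the tray's wooden carrying bar, 87 mm above the underside; axes as the tray's. The bar runs along x over the middle, 106 mm long, 13 mm wide, 16 mm high, on a post at each end; the space under it is free down to 30 mm above the underside.
- tray_lip (a point): Middle of the tray's open lip (tray x 0, y -43, 8 mm above the underside); axes as the tray's.
- cover (a joint): Angle of the blue cover, rad: 0 shut, 1.57 upright, 1.85 its stop; it stands open leaning back. Hinged along the feeder's y at feeder x +72, height 103 mm; plate 90 mm wide (feeder y -32..58), 4 mm thick. Its stiff hinge holds it there; pushed some 15 degrees past upright towards the slot it falls shut by itself, slowed, in about 2 s.
- cover_edge (a point): Middle of the rounded free edge of the cover (10 mm thick, 90 mm long), 158 mm from the hinge line. When the cover stands open it is the top edge, about 255 mm above the table.
- stud_push (a joint): How far the wing stud is pushed in, m: 0 out, 0.008 the stop. A spring pushes it out (3.5 N at 0, about 9 N fully in). It turns only when pushed in more than 6 mm with the cover shut (before that it jams).
- stud_turn (a joint): Turn of the wing stud, rad: 0 as found (unlocked, wing along the cover's length), clockwise seen from outside is positive, stop at 1.45. Turned more than 1.38 and let go, it springs back only to about 0.0025 m pushed in, into its locking notch, and holds the cover shut.
- stud_grip (a point): On the wing stud's axis, 149 mm from the hinge line (cover shut: feeder x -77, y +13 mm) and 27 mm outside the cover's middle plane. The black wing is 40 mm long, 10 wide, 22 high (15 to 37 mm outside that plane) over a 28 mm disc. x runs along the wing and turns with it; z points out of the cover.
- board: Cutting board, 212x140 mm, 10 mm thick, fixed; origin under its centre, y along its length.
- scrap_bin: Orange scrap bin, fixed, open on top, 170 mm (x) by 130 mm (y), 65 mm high, walls and floor 4 mm; origin at the centre of its underside.
- cup_loose: Bystander: green measuring cup with clear lid, 59 mm wide, 49 mm high; origin at its underside. Leave alone.
- vial_loose: Bystander: vial with red cap, 39 mm wide, 60 mm high; origin at its underside. Leave alone.
- blue_bottle: Bystander: slim blue bottle, 24 mm wide, 82 mm high; origin at its underside. Leave alone.
- rod_1: Wooden rod, 100 mm long, 16 mm diameter, 18 g, in the tray; origin at its centre, x along it. May be absent.
- rod_2: Wooden rod, 100 mm long, 16 mm diameter, 18 g, in the tray; origin at its centre, x along it. May be absent.
- rod_3: Wooden rod, 100 mm long, 16 mm diameter, 18 g, in the tray; origin at its centre, x along it. May be absent.
- rod_4: Wooden rod, 100 mm long, 16 mm diameter, 18 g, in the tray; origin at its centre, x along it. May be absent.
- rod_5: Wooden rod, 100 mm long, 16 mm diameter, 18 g, in the tray; origin at its centre, x along it. May be absent.
- stub_1: Offcut: square wooden batten end, 22x22 mm, 60 mm long, with a round tenon (16 mm thick, 12 mm long) on one end, lying on the cutting board; origin at the centre of the square part, x along it towards the tenon. May be absent.
- stub_2: Offcut: square wooden batten end, 22x22 mm, 52 mm long, with a round tenon (16 mm thick, 12 mm long) on one end, lying on the cutting board; origin at the centre of the square part, x along it towards the tenon. May be absent.
- stub_3: Offcut: square wooden batten end, 22x22 mm, 56 mm long, with a round tenon (16 mm thick, 12 mm long) on one end, lying on the cutting board; origin at the centre of the square part, x along it towards the tenon. May be absent.
- stub_4: Offcut: square wooden batten end, 22x22 mm, 64 mm long, with a round tenon (16 mm thick, 12 mm long) on one end, lying on the cutting board; origin at the centre of the square part, x along it towards the tenon. May be absent.

How it is judged:
By the outcome, as a careful person would: the job done as asked, in the order asked, and still so for the second after the job is handed in, with the robot touching nothing.
Of rod_1, rod_2, rod_3, rod_4, rod_5 only 3 to 5 are there at a start; the rules pass over those that are not, and their reading is None.
Of stub_1, stub_2, stub_3, stub_4 only 3 to 4 are there at a start; the rules pass over those that are not, and their reading is None.
At some moment in a run one of stub_1, stub_2, stub_3, stub_4 may be knocked a few centimetres aside while the robot is not near it.
Once in a run the grip may slacken for a moment while it holds something.
It also fails if it takes over 210 s, if anything falls off the work surface, if the arm or the gripper's body presses on something with over 40 N, if the wrist force passes 120 N, or if a joint passes its speed limit or range.

## Working session

There is one attempt and no reset: what is moved stays moved. The work goes in short steps, Python scripts to look and compute and a shell command to move; the robot and the scene stay as the last step left them, time stands still between calls to the robot, and variables do not carry over. Pictures are saved under pics/ and viewed, at most 14 in all, crops included, and the job is handed in when it is done.

```bash
ls; mkdir -p pics; cat > h.py <<'E'
import numpy as np, cv2
from bench import ctrl, get_image, job
from scipy.spatial.transform import Rotation as R
def cam(n):
    s=ctrl.get_state(); g=get_image(n)
    K=np.array([[g['fx'],0,g['cx']],[0,g['fy'],g['cy']],[0,0,1]])
    if n=='wrist':
        A=np.eye(4);A[:3,:3]=R.from_rotvec(s['tool_rot']).as_matrix();A[:3,3]=s['position'];T=A@np.array(g['T_tool_cam'])
    else: T=np.array(g['T'])
    return np.array(g['pixels']),K,T
def snap(n,name):
    p,K,T=cam(n); cv2.imwrite(f'pics/{name}.png',p[:,:,::-1]); np.savez(f'pics/{name}.npz',p=p,K=K,T=T)
def w(name,uv,z):
    d=np.load(f'pics/{name}.npz');K,T=d['K'],d['T']; out=[]
    for u,v in uv:
        r=T[:3,:3]@np.linalg.inv(K)@[u,v,1]; out.append(T[:3,3]+r*(z-T[2,3])/r[2])
    return np.array(out).round(4)
def proj(name,P):
    d=np.load(f'pics/{name}.npz');K,T=d['K'],d['T']
    c=(np.atleast_2d(P)-T[:3,3])@T[:3,:3]; q=c@K.T; return (q[:,:2]/q[:,2:]).round(1)
def crop(name,out,x0,y0,x1,y1,s):
    p=np.load(f'pics/{name}.npz')['p'][y0:y1,x0:x1,::-1]
    cv2.imwrite(f'pics/{out}.png',cv2.resize(p,None,fx=s,fy=s,interpolation=cv2.INTER_CUBIC))
def yaw():
    m=R.from_rotvec(ctrl.get_state()['tool_rot']).as_matrix(); return m.round(3)
E
python3 -c "
from h import *
snap('top','top0');snap('side','side0');print(ctrl.get_state());print(yaw())
d=np.load('pics/top0.npz');print(d['K'],d['T'].round(3));print(np.load('pics/side0.npz')['T'].round(3))"
```

```text
pics
{'time': 0.1, 'joint_positions': array([ 1.1881038 ,  0.32172843, -0.07009604,  1.45156956,  0.02260353,
        1.37082521, -0.05686456]), 'qd': array([-0.00041903, -0.00273488, -0.00093044, -0.00223081,  0.0007088 ,
        0.00024787, -0.00066741]), 'joint_torque': array([ 2.27233013e-04, -4.92575347e+01, -4.06006509e-01, -3.13399315e+01,
       -6.43957802e-02,  3.94710456e-02,  3.80793585e-05]), 'position': array([ 0.25096193, -0.59904214,  0.22157596]), 'tool_rot': array([-3.07828889e+00, -6.18982364e-01,  6.86161215e-04]), 'ft_force': array([0.04355059, 0.34511194, 0.11133722]), 'torque': array([-0.04170065,  0.05317908, -0.01833534]), 'grip_force': 0.0, 'grip_width': 1.0040773948719195}
[[ 0.922  0.387 -0.001]
 [ 0.387 -0.922  0.002]
 [-0.    -0.002 -1.   ]]
[[468.69040535   0.         322.90282746]
 [  0.         468.69040535 199.43071247]
 [  0.           0.           1.        ]] [[ 0.029 -0.986  0.163  0.329]
 [-1.    -0.029  0.005  0.049]
 [-0.    -0.163 -0.987  1.465]
 [ 0.     0.     0.     1.   ]]
[[ 0.977 -0.143  0.161  0.357]
 [-0.215 -0.657  0.723 -0.82 ]
 [ 0.002 -0.74  -0.672  0.925]
 [ 0.     0.     0.     1.   ]]
```

View pics/top0.png

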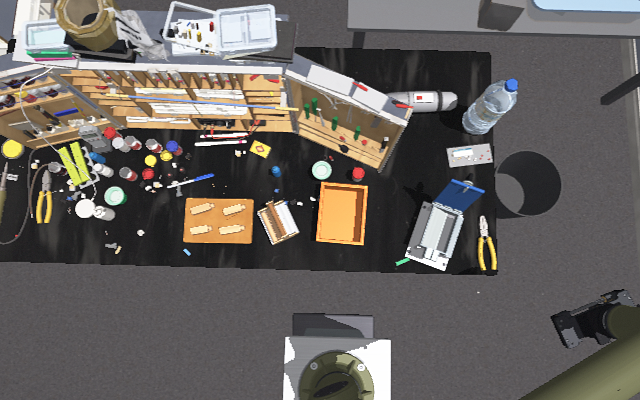

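View pics/side0.png

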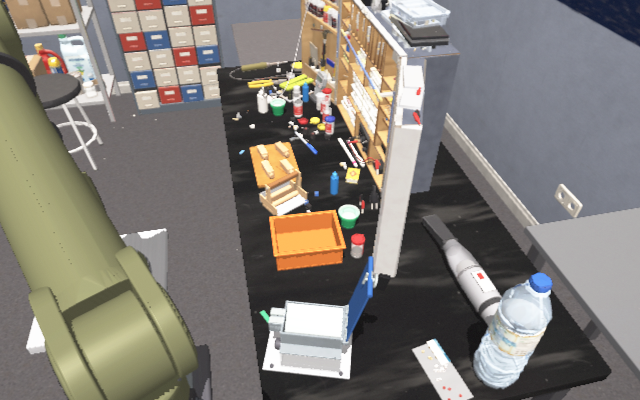

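```bash
python3 -c "
from h import *
crop('top0','c1',175,150,375,280,4)
crop('top0','c2',385,160,515,285,4.8)"
```

```text
(no output)
```

View pics/c1.png

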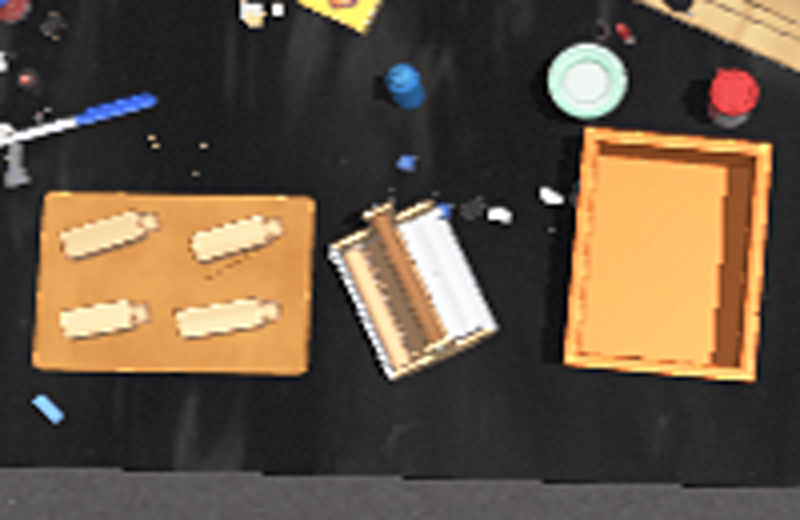

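View pics/c2.png

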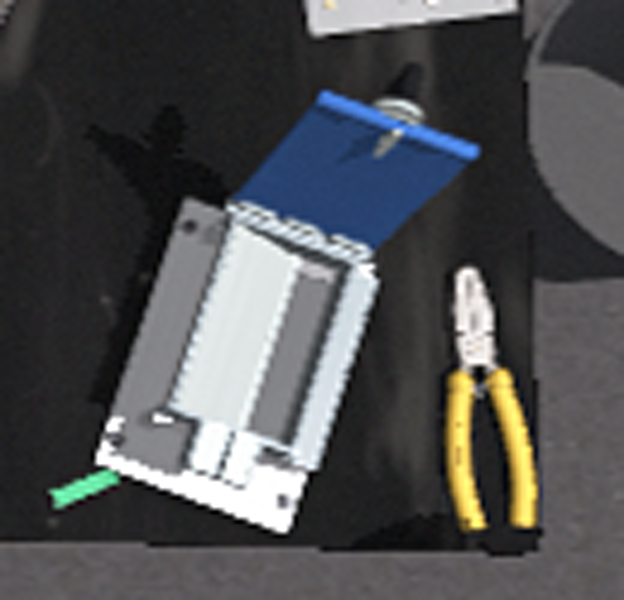

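```bash
python3 -c "
from h import *
c1=lambda L:[(175+a/4,150+b/4) for a,b in L]
c2=lambda L:[(385+a/4.8,160+b/4.8) for a,b in L]
print('bar',w('top0',c1([(380,212),(440,340)]),.095))
print('base',w('top0',c2([(98,462),(290,533),(185,200)]),.008))
print('rim',w('top0',c2([(235,225),(375,280),(172,408),(310,470)]),.1))
print('bin',w('top0',c1([(585,128),(772,145),(565,367),(755,380)]),.065))
print('stubs',w('top0',c1([(100,236),(232,240),(97,320),(222,318)]),.021))
print('by',w('top0',c1([(588,82),(735,90),(403,78)]),.055))
print(np.array(__import__('bench').get_image('wrist')['T_tool_cam']).round(3))
"
```

```text
bar [[0.5399 0.2128 0.095 ]
 [0.4465 0.1645 0.095 ]]
base [[ 0.3991 -0.2027  0.008 ]
 [ 0.3575 -0.3255  0.008 ]
 [ 0.5715 -0.2596  0.008 ]]
rim [[ 0.5415 -0.2707  0.1   ]
 [ 0.51   -0.3558  0.1   ]
 [ 0.4284 -0.2315  0.1   ]
 [ 0.3936 -0.3144  0.1   ]]
bin [[ 0.6137  0.0634  0.065 ]
 [ 0.6046 -0.079   0.065 ]
 [ 0.4316  0.073   0.065 ]
 [ 0.426  -0.0688  0.065 ]]
stubs [[0.5261 0.4385 0.021 ]
 [0.5259 0.3356 0.021 ]
 [0.4606 0.4361 0.021 ]
 [0.4649 0.3397 0.021 ]]
by [[ 0.6519  0.0623  0.055 ]
 [ 0.6488 -0.0509  0.055 ]
 [ 0.6509  0.2048  0.055 ]]
[[ 0.    -0.963 -0.271  0.074]
 [ 1.     0.     0.001  0.001]
 [-0.001 -0.271  0.963 -0.163]
 [ 0.     0.     0.     1.   ]]
```

```bash
cat >> h.py <<'E'
def go(x,y,z,yw=None):
    "remaining: tool-frame mm (present axes), turn rad (after which ...)"
    s=ctrl.get_state();M=R.from_rotvec(s['tool_rot']).as_matrix()
    d=M.T@(np.array([x,y,z])-s['position'])*1000
    cy=np.arctan2(M[1,0],M[0,0]); t=None if yw is None else round(cy-np.radians(yw),3)
    print('t',round(s['time'],1),'pos',s['position'].round(4),'yaw',np.degrees(cy).round(1),'delta',d.round(1),'turn',t,'F',s['ft_force'].round(1),'grip',round(s['grip_width']*87,1),round(s['grip_force'],1))
E
python3 -m crank '[[[0,0,-35,0,-1],[0,0,-35,0,-1],[0,0,-35,0,-1],[0,0,-35,0,-1]]]'
python3 -m crank '[[[34,-29,0,0,-1],[34,-29,0,0,-1],[34,-29,0,0,-1],[34,-29,0,0,-1],[34,-29,0,0,-1],[34,-29,0,0,-1],[34,-29,0,0,-1],[34,-29,0,0,-1],[34,-29,0,0,-1],[34,-29,0,0,-1]]]'
python3 -m crank '[[[19,-34,12,0,-1],[19,-34,12,0,-1],[19,-34,12,0,-1],[19,-34,12,0,-1],[19,-34,12,0,-1],[19,-34,12,0,-1],[19,-34,12,0,-1],[19,-34,12,0,-1],[19,-34,12,0,-1],[19,-34,12,0,-1]]]'
python3 -m crank '[[[0,0,0,-0.04,-1],[0,0,0,-0.04,-1],[0,0,0,0,-1]]]'
python3 -c "
from h import *
go(.493,.189,.24,27.3); snap('wrist','w1')"
```

```text
time: 0.48
position: [0.251, -0.5991, 0.3638]
tool_rot: [-3.079, -0.619, 0.0]
ft_force: [-0.1, -1.8, -0.4]
grip_width: 0.997
grip_force: 0.0
time: 1.32
position: [0.4394, -0.2256, 0.3625]
tool_rot: [3.08, 0.619, -0.0]
ft_force: [1.2, -1.1, -0.0]
grip_width: 0.996
grip_force: 0.0
time: 2.15
position: [0.4826, 0.1611, 0.2422]
tool_rot: [3.079, 0.618, 0.001]
ft_force: [1.3, -0.6, -0.7]
grip_width: 0.996
grip_force: 0.0
time: 2.4
position: [0.4824, 0.1602, 0.242]
tool_rot: [-3.051, -0.747, 0.002]
ft_force: [-0.1, -0.1, 0.3]
grip_width: 0.997
grip_force: 0.0
t 2.4 pos [0.4824 0.1602 0.242 ] yaw 27.5 delta [ 22.7 -20.6   1.9] turn 0.003 F [-0.1 -0.1  0.3] grip 86.8 0.0
```

View pics/w1.png

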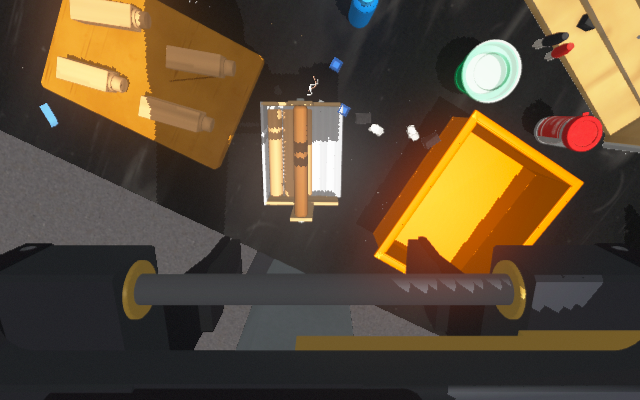

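```bash
python3 -c "
from h import *
crop('w1','w1c',245,85,360,230,4.1)"
```

```text
(no output)
```

View pics/w1c.png

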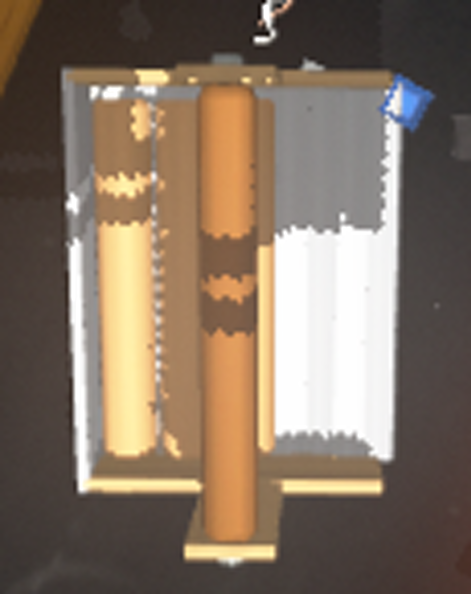

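```bash
python3 -c "
from h import *
b=w('w1',[(300.4,106.5),(300.6,215.5)],.095);print(b,np.linalg.norm(b[0]-b[1]));m=b.mean(0)
print(np.degrees(np.arctan2(b[0,1]-b[1,1],b[0,0]-b[1,0])))
go(m[0],m[1],.087-.019,27.4)
print('floor', w('w1',[(261+1,103),(342,103),(266,204),(338,199)],.012))
"
```

```text
[[0.5413 0.2128 0.095 ]
 [0.4505 0.1674 0.095 ]] 0.10151748617849045
26.56505117707799
t 2.5 pos [0.4827 0.1595 0.2422] yaw 27.3 delta [ 25.9 -21.1 174.1] turn -0.002 F [-0.   0.2  0.1] grip 86.8 0.0
floor [[0.5227 0.2577 0.012 ]
 [0.5642 0.1781 0.012 ]
 [0.4178 0.2042 0.012 ]
 [0.4638 0.1294 0.012 ]]
```

```bash

python3 -m crank '[[[13,-10.5,0,0,0],[12,-10.5,25,0,0],[0,0,35,0,0],[0,0,35,0,0],[0,0,35,0,0],[0,0,25,0,0],[0,0,19,0,0],[0,0,0,0,0],[0,0,0,0,0.7]]]' 40
python3 -m crank '[[[0,0,0,0,1],[0,0,0,0,1],[0,0,0,0,1],[0,0,0,0,1],[0,0,0,0,1]]]' 40
python3 -c "
from h import *
go(.47,-.29,.3,-18.5)
"
```

```text
time: 3.2
position: [0.4951, 0.1888, 0.0681]
tool_rot: [-3.053, -0.739, 0.003]
ft_force: [-0.2, 0.1, 1.4]
grip_width: 0.487
grip_force: 0.0
time: 3.62
position: [0.4959, 0.19, 0.0694]
tool_rot: [-3.053, -0.742, -0.002]
ft_force: [0.8, -0.6, -2.5]
grip_width: 0.142
grip_force: 39.8
t 3.6 pos [0.4959 0.19   0.0694] yaw 27.3 delta [-242.9  414.7 -230.9] turn 0.8 F [ 0.8 -0.6 -2.5] grip 12.4 39.8
```

```bash

python3 -m crank '[[[0,0,-8,0,1],[0,0,-18,0,1],[0,0,-28,0,1],[0,0,-28,0,1],[0,0,-28,0,1],[0,0,-28,0,1],[0,0,-28,0,1],[0,0,-28,0,1],[0,0,-23,0,1],[0,0,-13,0,1]]]' 40
python3 -m crank '[[[-8,16,0,0,1],[-12,24,0,0,1],[-15,29,0,0,1],[-15,29,0,0,1],[-15,29,0,0,1],[-15,29,0,0,1],[-15,29,0,0,1],[-15,29,0,0,1],[-12,24,0,0,1],[-8,16,0,0,1]]]' 
python3 -m crank '[[[0,0,0,0.06,1],[0,0,0,0.12,1],[0,0,0,0.12,1],[0,0,0,0.12,1],[0,0,0,0.12,1],[0,0,0,0.12,1],[0,0,0,0.12,1],[0,0,0,0.12,1],[0,0,0,0.12,1],[0,0,0,0.12,1]]]' 
python3 -m crank '[[[0,0,0,0.12,1],[0,0,0,0.12,1],[0,0,0,0.06,1],[0,0,0,0,1],[0,0,0,0,1]]]' 
python3 -c "
from h import *
go(.47,-.29,.3,-18.5);snap('wrist','w2');print(ctrl.get_state()['joint_positions'].round(2))
"
```

```text
time: 4.45
position: [0.4959, 0.19, 0.3018]
tool_rot: [3.052, 0.742, 0.005]
ft_force: [0.8, 1.1, -3.1]
grip_width: 0.145
grip_force: 39.9
time: 5.28
position: [0.4955, -0.0996, 0.2984]
tool_rot: [3.053, 0.736, -0.002]
ft_force: [-0.2, 0.9, -2.8]
grip_width: 0.141
grip_force: 39.9
time: 6.12
position: [0.496, -0.0955, 0.2985]
tool_rot: [2.967, -1.031, -0.001]
ft_force: [-0.2, 0.1, -1.7]
grip_width: 0.145
grip_force: 39.8
time: 6.53
position: [0.4962, -0.0956, 0.2985]
tool_rot: [2.786, -1.452, -0.001]
ft_force: [0.3, 0.4, -3.2]
grip_width: 0.142
grip_force: 39.9
t 6.5 pos [ 0.4962 -0.0956  0.2985] yaw -55.1 delta [144.3 132.8  -1.5] turn -0.638 F [ 0.3  0.4 -3.2] grip 12.3 39.9
[ 0.73  0.01 -0.59  1.66  0.    1.47 -2.39]
```

View pics/w2.png

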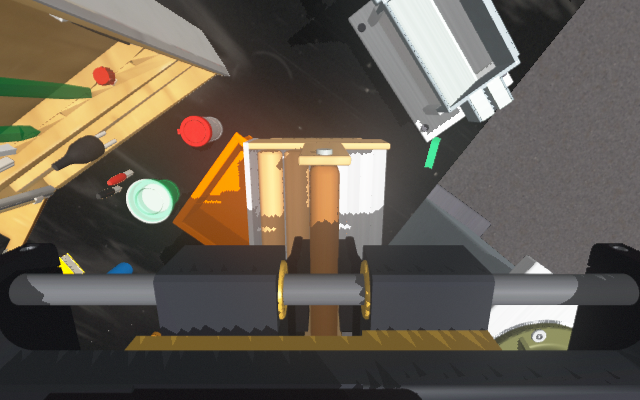

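```bash

python3 -m crank '[[[6,12,0,0,1],[10,20,0,0,1],[10,20,0,0,1],[8,18,0,0,1],[6,10,0,0,1],[0,0,0,0,1],[0,0,0,0,1]]]' 
python3 -c "
from h import *
go(.47,-.29,.3,-18.5);snap('wrist','w3');crop('w3','w3c',200,0,500,150,2.6)
"
```

```text
time: 7.17
position: [0.454, -0.174, 0.2986]
tool_rot: [-2.783, 1.455, -0.0]
ft_force: [-0.1, 0.3, -3.0]
grip_width: 0.142
grip_force: 39.9
t 7.2 pos [ 0.454  -0.174   0.2986] yaw -55.2 delta [104.4  53.1  -1.5] turn -0.64 F [-0.1  0.3 -3. ] grip 12.3 39.9
```

View pics/w3c.png

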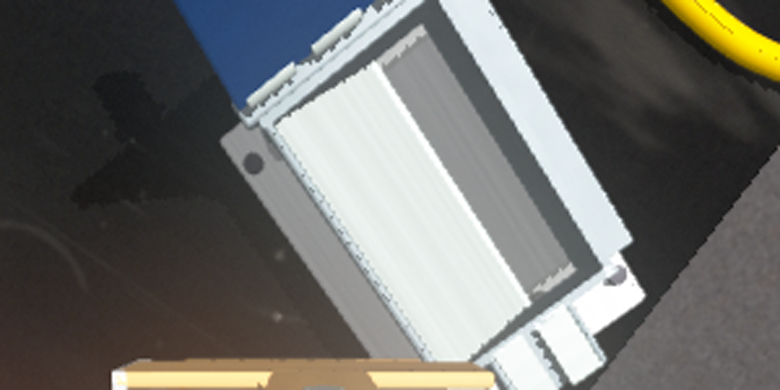

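```bash
python3 -c "
from h import *
c=lambda L:[(200+a/2.6,b/2.6) for a,b in L]
e=w('w3',c([(378,63),(529,304)]),.062);print(e,np.linalg.norm(e[0]-e[1]),np.degrees(np.arctan2(*(e[0]-e[1])[[1,0]])))
r=w('w3',c([(272,123),(424,22),(440,360)]),.1);print(r)
o=e.mean(0);a=np.arctan2(*(e[0]-e[1])[[1,0]]);x=np.array([np.cos(a),np.sin(a)]);y=np.array([-x[1],x[0]])
for p in r: print((p[:2]-o[:2])@x*1000,(p[:2]-o[:2])@y*1000)
h=w('w3',c([(245,118),(633,240)]),.1)
for p in h: print('rimouter',(p[:2]-o[:2])@x*1000,(p[:2]-o[:2])@y*1000)
b=w('w3',c([(222,140),(645,295)]),.006)
for p in b: print('base',(p[:2]-o[:2])@x*1000,(p[:2]-o[:2])@y*1000)
"
```

```text
[[ 0.5283 -0.3215  0.062 ]
 [ 0.4168 -0.2815  0.062 ]] 0.1184577983925077 -19.735163838038876
[[ 0.5463 -0.2736  0.1   ]
 [ 0.5193 -0.3342  0.1   ]
 [ 0.4404 -0.2391  0.1   ]]
59.997105268246436 51.164634850949085
55.04597492512927 -14.993103232554533
-51.332416122167274 47.87865448256311
rimouter 67.35922082192494 58.48032036730942
rimouter -56.49543627195489 -39.603133467460424
base 83.37884997046082 70.38920284818813
base -97.7890451890474 -59.835233274505185
```

```bash

cat >> h.py <<'E'
A=np.radians(-19.5);O=np.array([.4725,-.3015])
def F(x,y): # feeder mm -> world
    return O+x/1000*np.array([np.cos(A),np.sin(A)])+y/1000*np.array([-np.sin(A),np.cos(A)])
def gof(x,y,z,yw=-19.5): go(*F(x,y),z,yw)
E
python3 -m crank '[[[0,0,0,-0.05,1],[0,0,0,-0.1,1],[0,0,0,-0.1,1],[0,0,0,-0.12,1],[0,0,0,-0.1,1],[0,0,0,-0.1,1],[0,0,0,-0.05,1],[0,0,0,0,1],[0,0,0,0,1]]]' 
python3 -c "
from h import *
gof(0,50,.19)"
```

```text
time: 7.97
position: [0.4544, -0.1728, 0.2986]
tool_rot: [-3.095, 0.535, -0.0]
ft_force: [0.3, -0.1, -2.3]
grip_width: 0.145
grip_force: 39.9
t 8.0 pos [ 0.4544 -0.1728  0.2986] yaw -19.6 delta [ 60.1  65.2 108.5] turn -0.002 F [ 0.3 -0.1 -2.3] grip 12.6 39.9
```

Go above at z 0.20 (underside ~0.13) and check alignment.

```bash

python3 -m crank '[[[8,9,0,0,1],[12,13,0,0,1],[14,15,0,0,1],[13,14,18,0,1],[8,9,22,0,1],[5,5,22,0,1],[0,0,22,0,1],[0,0,14,0,1],[0,0,0,0,1],[0,0,0,0,1]]]' 
python3 -c "
from h import *
gof(0,45,.19);snap('wrist','w4');crop('w4','w4c',140,0,500,250,2.2)"
```

```text
time: 8.8
position: [0.4882, -0.256, 0.1999]
tool_rot: [-3.094, 0.538, 0.002]
ft_force: [-0.1, -0.7, -2.3]
grip_width: 0.152
grip_force: 4.0
t 8.8 pos [ 0.4882 -0.256   0.1999] yaw -19.7 delta [0.4 3.1 9.9] turn -0.004 F [-0.1 -0.7 -2.3] grip 13.3 4.0
```

View pics/w4c.png

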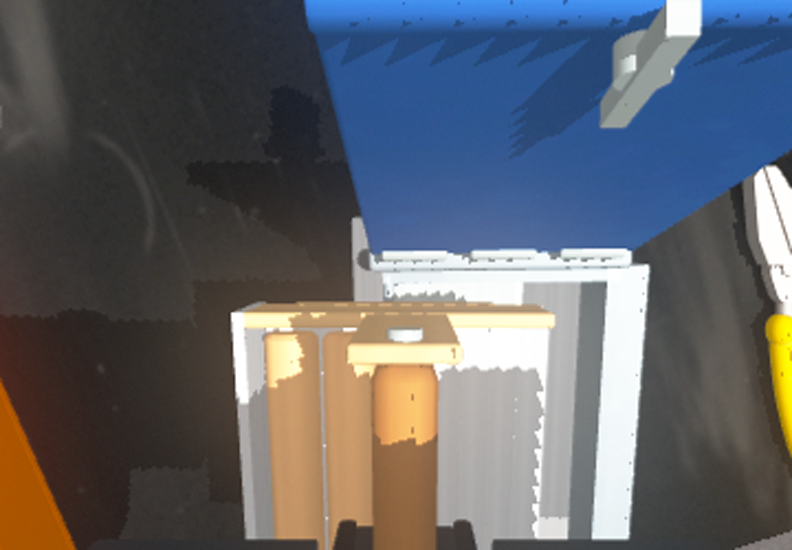

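```bash

python3 -m crank '[[[0,0,0,0,1],[0,0,0,0,1],[0,0,0,0,1]]]' 40
python3 -c "
from h import *
gof(0,41,.17)
snap('wrist','w5');a=np.load('pics/w4.npz')['p'].astype(int);b=np.load('pics/w5.npz')['p'].astype(int)
print(np.abs(a-b)[:240].mean(), np.abs(a-b)[135:240,240:400].mean())
S=ctrl.get_state()['position']
# predicted post-tip / end wall position if unslipped
M=R.from_rotvec(ctrl.get_state()['tool_rot']).as_matrix()
for p in [(53,0,-.019+8e-3),(56.5,44.5,0),(56.5,-44.5,0)]:
    pass
print(proj('w5',[S+M@np.array([.053,0.0065,-.011-.0]),S+M@np.array([.053,-.0065,-.027])]))
crop('w5','w5c',220,130,340,250,5)"
```

```text
time: 9.1
position: [0.489, -0.256, 0.2018]
tool_rot: [3.094, -0.536, 0.003]
ft_force: [-0.1, -1.2, -1.8]
grip_width: 0.139
grip_force: 40.0
t 9.1 pos [ 0.489  -0.256   0.2018] yaw -19.7 delta [-0.4  7.4 31.8] turn -0.003 F [-0.1 -1.2 -1.8] grip 12.1 40.0
5.615603298611111 3.157797619047619
[[336.4 160.4]
 [306.1 166.1]]
```

View pics/w5c.png

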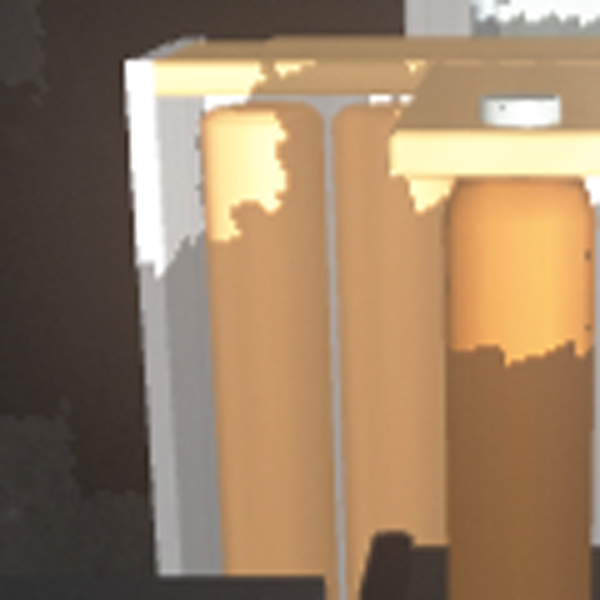

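```bash

python3 -m crank '[[[0,4,6,0,1],[0,3,8,0,1],[0,0,8,0,1],[0,0,4,0,1],[0,0,2,0,1],[0,0,1,0,1],[0,0,1,0,1],[0,0,0,0,1]]]' 
python3 -m crank '[[[0,0,1,0,1],[0,0,0,0,1],[0,0,0,0,1]]]' 
python3 -c "
from h import *
gof(0,41,.17)"
```

```text
time: 9.82
position: [0.4861, -0.2622, 0.1706]
tool_rot: [3.095, -0.536, 0.0]
ft_force: [-1.0, -0.4, -1.9]
grip_width: 0.148
grip_force: 40.0
time: 10.07
position: [0.4861, -0.2624, 0.1698]
tool_rot: [3.095, -0.536, 0.001]
ft_force: [-0.5, 0.2, -1.6]
grip_width: 0.147
grip_force: 40.0
t 10.1 pos [ 0.4861 -0.2624  0.1698] yaw -19.7 delta [ 0.2  0.4 -0.2] turn -0.003 F [-0.5  0.2 -1.6] grip 12.8 40.0
```

```bash

for i in 1; do python3 -m crank '[[[0,0,1,0,1],[0,0,0,0,1],[0,0,0,0,1]]]' | grep -E "pos|ft"; done
python3 -m crank '[[[0,0,1,0,1],[0,0,0,0,1],[0,0,0,0,1]]]' | grep -E "pos|ft"
python3 -m crank '[[[0,0,1,0,1],[0,0,0,0,1],[0,0,0,0,1]]]' | grep -E "pos|ft"
```

```text
position: [0.4864, -0.2626, 0.1694]
ft_force: [-0.1, 0.1, 2.3]
position: [0.4865, -0.2628, 0.1693]
ft_force: [-1.8, 0.1, 8.4]
position: [0.4866, -0.263, 0.1692]
ft_force: [-4.2, 0.3, 12.3]
```

```bash

python3 -m crank '[[[0,0,-4,0,1],[0,4,0,0,1],[0,0,0,0,1],[0,0,1.3,0,1],[0,0,0,0,0.9],[0,0,0,0,0.75],[0,0,0,0,0.66],[0,0,0,0,0.66]]]' 10
python3 -m crank '[[[0,4,0,0,0.62],[0,4,1,0,0.62],[0,4,1,0,0.6],[0,3,1,0,0.6],[0,0,0,0,0.6]]]'
python3 -c "
from h import *
gof(0,41,.17);snap('wrist','w6');crop('w6','w6c',170,50,410,250,3)"
```

```text
time: 11.48
position: [0.485, -0.2659, 0.1691]
tool_rot: [-3.095, 0.536, -0.001]
ft_force: [-0.6, -0.9, -0.1]
grip_width: 0.162
grip_force: 0.2
time: 11.9
position: [0.479, -0.2814, 0.1658]
tool_rot: [3.095, -0.539, -0.001]
ft_force: [-0.3, -0.8, 0.1]
grip_width: 0.193
grip_force: 0.2
t 11.9 pos [ 0.479  -0.2814  0.1658] yaw -19.8 delta [  0.5 -19.9  -4.2] turn -0.004 F [-0.3 -0.8  0.1] grip 16.8 0.2
```

View pics/w6c.png

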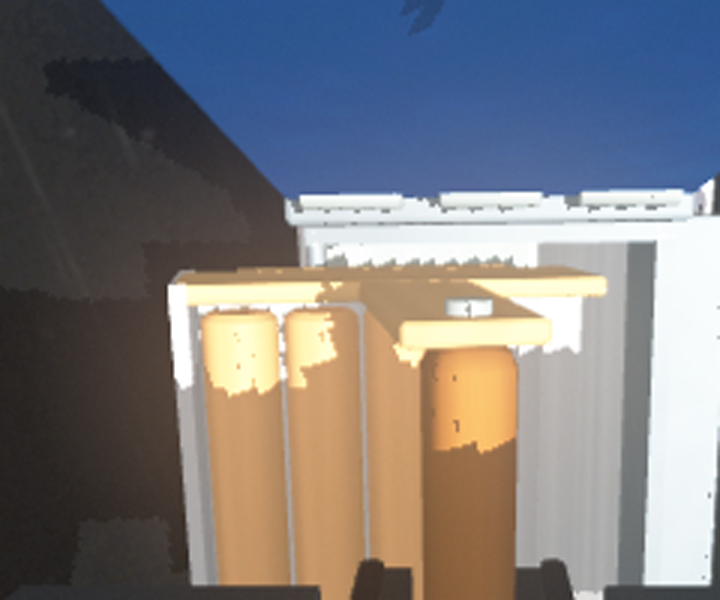

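```bash

python3 -m crank '[[[0,5,1.5,0,0.57],[0,5,2,0,0.57],[0,5,2.5,0,0.55],[0,5,3,0,0.54],[0,5,3.5,0,0.53],[0,5,4,0,0.52],[0,4,3,0,0.52],[0,0,0,0,0.52],[0,0,0,0,0.52]]]'
python3 -c "
from h import *
gof(0,-15,.14);snap('wrist','w7');snap('side','s7')
a=cv2.imread('pics/w7.png')[:250,140:500];b=cv2.imread('pics/s7.png')[240:400,230:390]
cv2.imwrite('pics/m7.png',np.hstack([cv2.resize(a,(460,320)),cv2.resize(b,(320,320),interpolation=2)]))"
```

```text
time: 12.7
position: [0.4677, -0.3127, 0.1465]
tool_rot: [3.095, -0.538, -0.001]
ft_force: [0.4, -0.7, 0.8]
grip_width: 0.24
grip_force: 0.7
t 12.7 pos [ 0.4677 -0.3127  0.1465] yaw -19.7 delta [0.8 2.9 6.5] turn -0.004 F [ 0.4 -0.7  0.8] grip 20.9 0.7
```

View pics/m7.png

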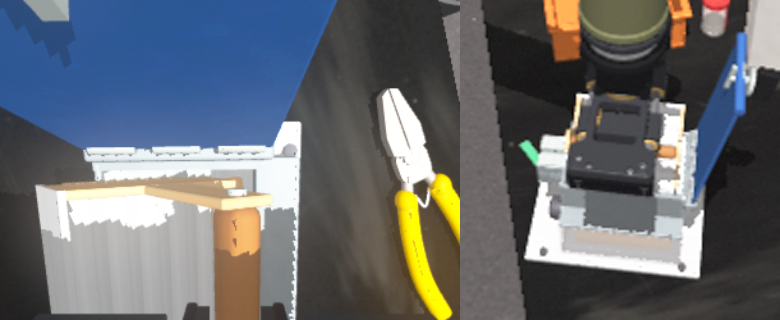

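```bash

python3 -m crank '[[[0,3,2,0,0.5],[0,-2,0,0,0.5],[0,2,0,0,0.5],[0,0,0,0,0.5],[0,0,0,0,0.5],[0,0,0,0,0.5]]]'
python3 -m crank '[[[0,-4,-4,0,0.52],[0,-5,-4,0,0.53],[0,-5,-3.5,0,0.54],[0,-5,-3,0,0.55],[0,-5,-2.5,0,0.57],[0,-5,-2,0,0.58],[0,-5,-2,0,0.6],[0,-4,-1.5,0,0.62],[0,-4,-1,0,0.64],[0,-4,-1,0,0.66]]]'
python3 -m crank '[[[0,-4,-0.5,0,0.68],[0,-3,-0.5,0,0.8],[0,0,0,0,1],[0,0,0,0,1],[0,0,0,0,1]]]' 40
python3 -c "
from h import *
gof(0,37,.17)"
```

```text
time: 13.3
position: [0.4673, -0.3148, 0.1448]
tool_rot: [-3.095, 0.536, -0.0]
ft_force: [0.4, -0.4, 1.0]
grip_width: 0.25
grip_force: 0.1
time: 14.13
position: [0.4827, -0.2711, 0.1692]
tool_rot: [-3.095, 0.536, 0.0]
ft_force: [0.4, -0.4, 0.3]
grip_width: 0.175
grip_force: 0.2
time: 14.55
position: [0.4848, -0.2649, 0.1699]
tool_rot: [-3.095, 0.536, 0.001]
ft_force: [-0.4, 1.0, -1.7]
grip_width: 0.141
grip_force: 39.8
t 14.6 pos [ 0.4848 -0.2649  0.1699] yaw -19.7 delta [ 0.6  1.6 -0.1] turn -0.003 F [-0.4  1.  -1.7] grip 12.3 39.8
```

```bash

python3 -m crank '[[[0,0,-10,0,1],[0,0,-20,0,1],[0,0,-25,0,1],[0,0,-25,0,1],[0,0,-25,0,1],[0,-10,-15,0,1],[-10,-20,-8,0,1],[-15,-25,0,0,1],[-18,-25,0,0,1],[-15,-15,0,0,1]]]'
python3 -m crank '[[[0,0,0,0.06,1],[0,0,0,0.12,1],[0,0,0,0.12,1],[0,0,0,0.12,1],[0,0,0,0.12,1],[0,0,0,0.08,1],[0,0,0,0,1],[0,0,0,0,1]]]'
python3 -c "
from h import *
go(.4959,.19,.08,27.3);snap('wrist','w8');crop('w8','w8c',180,0,500,250,2.3)"
```

```text
time: 15.38
position: [0.4623, -0.153, 0.2991]
tool_rot: [-3.095, 0.532, -0.001]
ft_force: [0.6, 1.2, -1.9]
grip_width: 0.146
grip_force: 39.8
time: 16.05
position: [0.4622, -0.1563, 0.2987]
tool_rot: [2.786, -1.452, 0.001]
ft_force: [-0.3, -0.4, -2.4]
grip_width: 0.147
grip_force: 39.8
t 16.1 pos [ 0.4622 -0.1563  0.2987] yaw -55.1 delta [-264.7 -226.   218.5] turn -1.438 F [-0.3 -0.4 -2.4] grip 12.8 39.8
```

View pics/w8c.png

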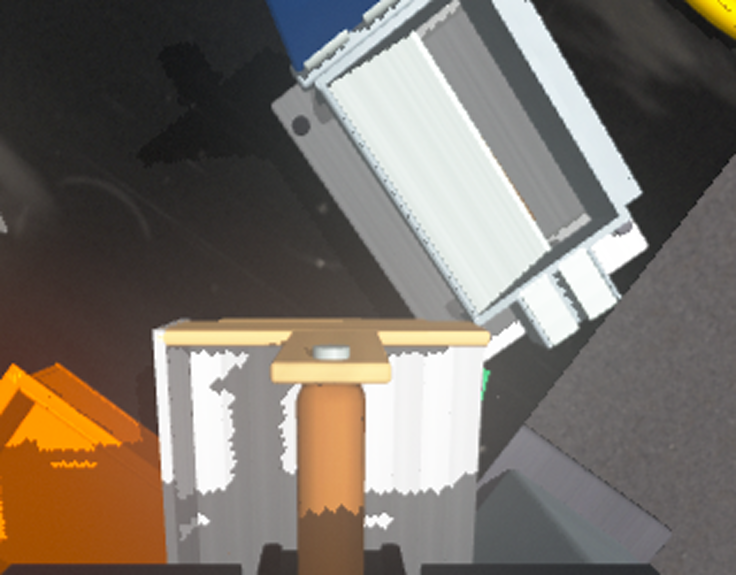

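```bash

python3 -m crank '[[[0,0,0,-0.08,1],[0,0,0,-0.12,1],[0,0,0,-0.12,1],[0,0,0,-0.12,1],[0,0,0,-0.12,1],[0,0,0,-0.12,1],[0,0,0,-0.12,1],[0,0,0,-0.12,1],[0,0,0,-0.12,1],[0,0,0,-0.12,1]]]'
python3 -m crank '[[[0,0,0,-0.12,1],[0,0,0,-0.12,1],[0,0,0,-0.04,1],[0,0,0,0,1]]]'
python3 -m crank '[[[8,-13,0,0,1],[15,-24,0,0,1],[22,-33,0,0,1],[22,-33,0,0,1],[22,-33,0,0,1],[22,-33,0,0,1],[22,-33,0,0,1],[22,-33,0,0,1],[15,-24,20,0,1],[8,-15,30,0,1]]]'
python3 -c "
from h import *
go(.4959,.178,.0694,27.3)"
```

```text
time: 16.93
position: [0.4623, -0.1562, 0.2984]
tool_rot: [3.125, 0.321, -0.0]
ft_force: [0.2, -1.1, -2.4]
grip_width: 0.15
grip_force: 39.8
time: 17.27
position: [0.4623, -0.1562, 0.2984]
tool_rot: [3.052, 0.746, -0.0]
ft_force: [1.4, -0.5, -1.5]
grip_width: 0.146
grip_force: 39.8
time: 18.1
position: [0.4962, 0.1746, 0.251]
tool_rot: [-3.049, -0.748, -0.012]
ft_force: [-0.9, -0.4, -2.7]
grip_width: 0.146
grip_force: 39.8
t 18.1 pos [0.4962 0.1746 0.251 ] yaw 27.6 delta [ -0.2  -3.2 181.6] turn 0.005 F [-0.9 -0.4 -2.7] grip 12.7 39.8
```

```bash

python3 -m crank '[[[0,0,28,0,1],[0,0,30,0,1],[0,0,30,0,1],[0,0,30,0,1],[0,0,30,0,1],[0,0,15,0,1],[0,0,7,0,1],[0,0,3,0,1],[0,0,2,0,1],[0,0,0,0,1]]]'
python3 -m crank '[[[0,0,2,0,1],[0,0,2,0,1],[0,0,0,0,1],[0,0,0,0,1]]]'
python3 -c "
from h import *
go(.4959,.178,.0694,27.3)"
```

```text
time: 18.93
position: [0.4956, 0.1692, 0.0742]
tool_rot: [3.053, 0.741, 0.003]
ft_force: [-1.0, -0.8, -2.2]
grip_width: 0.144
grip_force: 39.8
time: 19.27
position: [0.4957, 0.1691, 0.0701]
tool_rot: [3.053, 0.741, 0.003]
ft_force: [1.1, 0.0, 0.6]
grip_width: 0.145
grip_force: 39.8
t 19.3 pos [0.4957 0.1691 0.0701] yaw 27.3 delta [ 4.2 -7.8  0.7] turn 0.0 F [1.1 0.  0.6] grip 12.6 39.8
```

```bash

python3 -m crank '[[[0,0,0,0,0.5],[0,0,0,0,0],[0,0,0,0,0],[0,0,0,0,0],[0,0,-20,0,0],[0,0,-35,0,0],[0,0,-40,0,0],[0,0,-40,0,1],[0,0,-40,0,1],[0,0,-40,0,1]]]'
python3 -m crank '[[[0,0,-35,0,1],[0,0,-20,0,1],[0,0,0,0,1]]]'
python3 -c "
from h import *
print(w('top0',[(381,170)],0),w('top0',[(408,112)],.3), w('top0',[(495,100)],.2))
print(F(155,42)); go(.635,-.31,.33,-19.5)"
```

```text
time: 20.1
position: [0.4941, 0.1691, 0.2862]
tool_rot: [3.052, 0.743, 0.0]
ft_force: [-0.2, 0.3, -0.0]
grip_width: 0.348
grip_force: 0.0
time: 20.35
position: [0.4965, 0.1702, 0.3443]
tool_rot: [3.052, 0.742, 0.013]
ft_force: [1.4, -0.3, 0.0]
grip_width: 0.134
grip_force: 0.0
[[ 0.6716 -0.1259  0.    ]] [[ 0.7578 -0.1587  0.3   ]] [[ 0.8373 -0.423   0.2   ]]
[ 0.63262932 -0.31364912]
t 20.4 pos [0.4965 0.1702 0.3443] yaw 27.3 delta [-97.6 490.1  14.7] turn 0.817 F [ 1.4 -0.3  0. ] grip 11.7 0.0
```

```bash

python3 -m crank '[[[-10,19,0,0.02,1],[-15,31,0,0,1],[-19,37,0,0,1],[-19,37,0,0,1],[-19,37,0,0,1],[-19,37,0,0,1],[-19,37,0,0,1],[-19,37,0,0,1],[-19,37,0,0,1],[-19,37,0,0,1]]]'
python3 -m crank '[[[-19,37,0,0,1],[-17,30,0,0,1],[-8,14,0,0,1],[0,0,0,0.12,1],[0,0,0,0.12,1],[0,0,0,0.12,1],[0,0,0,0.12,1],[0,0,0,0.12,1],[0,0,0,0.12,1],[0,0,0,0.08,1]]]'
python3 -c "
from h import *
gof(158,42,.235)"
```

```text
time: 21.18
position: [0.4881, -0.2214, 0.3383]
tool_rot: [-3.06, -0.711, 0.002]
ft_force: [1.2, -0.5, 0.2]
grip_width: 0.007
grip_force: 0.0
time: 22.02
position: [0.4852, -0.3107, 0.3383]
tool_rot: [-3.093, 0.543, 0.002]
ft_force: [0.1, -0.6, 0.5]
grip_width: 0.007
grip_force: 0.0
t 22.0 pos [ 0.4852 -0.3107  0.3383] yaw -19.9 delta [142.8 -47.4 103.1] turn -0.007 F [ 0.1 -0.6  0.5] grip 0.6 0.0
```

```bash

python3 -m crank '[[[15,-7,0,0,1],[25,-10,0,0,1],[30,-10,0,0,1],[30,-10,0,0,1],[25,-10,0,0,1],[18,0,0,0,1],[0,0,0,0,1]]]'
python3 -m crank '[[[0,0,20,0,1],[0,0,30,0,1],[0,0,30,0,1],[0,0,20,0,1],[0,0,0,0,1],[-8,0,0,0,1],[-8,0,0,0,1],[-5,0,0,0,1],[-4,0,0,0,1],[0,0,0,0,1]]]'
python3 -c "
from h import *
gof(130,42,.235)"
```

```text
time: 22.6
position: [0.6385, -0.3137, 0.3356]
tool_rot: [-3.093, 0.53, 0.004]
ft_force: [-1.1, -0.1, -0.2]
grip_width: 0.002
grip_force: 0.0
time: 23.43
position: [0.6118, -0.3072, 0.2414]
tool_rot: [3.094, -0.537, 0.004]
ft_force: [0.7, 0.4, 0.2]
grip_width: 0.004
grip_force: 0.0
t 23.4 pos [ 0.6118 -0.3072  0.2414] yaw -19.7 delta [-3.2 -0.9  6.4] turn -0.003 F [0.7 0.4 0.2] grip 0.4 0.0
```

```bash

python3 -m crank '[[[-5,0,5,0,1],[-8,0,0,0,1],[-9,0,0,0,1],[-9,0,0,0,1],[-9,0,0,0,1],[-9,0,0,0,1],[-9,0,0,0,1],[-9,0,0,0,1],[-9,0,0,0,1],[-9,0,0,0,1]]]'
python3 -m crank '[[[-9,0,0,0,1],[-9,0,0,0,1],[-9,0,0,0,1],[-9,0,0,0,1],[-5,0,0,0,1],[0,0,0,0,1]]]'
python3 -c "
from h import *
gof(20,42,.235)"
```

```text
time: 24.27
position: [0.5311, -0.2782, 0.2341]
tool_rot: [3.095, -0.536, -0.0]
ft_force: [-0.0, 0.0, 0.0]
grip_width: 0.008
grip_force: 0.3
time: 24.77
position: [0.4923, -0.2646, 0.2345]
tool_rot: [3.095, -0.537, -0.001]
ft_force: [0.5, 0.1, -0.0]
grip_width: 0.001
grip_force: 0.0
t 24.8 pos [ 0.4923 -0.2646  0.2345] yaw -19.7 delta [13.6 -0.6 -0.5] turn -0.003 F [ 0.5  0.1 -0. ] grip 0.1 0.0
```

```bash

python3 -c "
from h import *
print(ctrl.get_state()['joint_positions'].round(2))"
python3 -m crank '[[[0,0,-20,0,1],[0,0,-25,0,1],[0,10,-5,0,0],[-10,10,0,-0.12,0],[-12,8,0,0,0],[-20,0,0,0,0],[0,0,0,-0.12,0],[0,0,0,-0.12,0],[0,0,0,-0.12,0],[0,0,0,-0.12,0]]]'
python3 -m crank '[[[0,0,0,-0.12,0],[0,0,0,-0.12,0],[0,0,0,-0.12,0],[0,0,0,-0.12,0],[0,0,0,-0.12,0],[0,0,0,-0.12,0],[0,0,0,-0.12,0],[0,0,0,-0.12,0],[0,0,0,-0.12,0],[0,0,0,-0.12,0]]]'
python3 -m crank '[[[0,0,0,-0.12,0],[0,0,0,-0.12,0],[0,0,0,-0.12,0],[0,0,0,-0.12,0],[0,0,0,-0.12,0],[0,0,0,-0.12,0],[0,0,0,-0.12,0],[0,0,0,-0.12,0],[0,0,0,-0.12,0],[0,0,0,-0.12,0]]]'
python3 -m crank '[[[0,0,0,-0.12,0],[0,0,0,0,0],[0,0,0,0,0]]]'
python3 -c "
from h import *
print(ctrl.get_state()['joint_positions'].round(2))
gof(-37,13,.27,160.5)"
```

```text
[ 0.82  0.14 -0.41  1.65  0.06  1.36 -1.52]
time: 25.6
position: [0.4442, -0.2815, 0.284]
tool_rot: [3.114, 0.411, 0.0]
ft_force: [-0.2, -0.3, 0.2]
grip_width: 0.472
grip_force: 0.0
time: 26.43
position: [0.4443, -0.2815, 0.2839]
tool_rot: [2.338, 2.098, -0.0]
ft_force: [1.2, -0.5, -0.9]
grip_width: 0.499
grip_force: 0.0
time: 27.27
position: [0.4443, -0.2815, 0.2839]
tool_rot: [-0.745, -3.052, -0.0]
ft_force: [-0.4, 0.1, 0.4]
grip_width: 0.5
grip_force: 0.0
time: 27.52
position: [0.4443, -0.2813, 0.284]
tool_rot: [-0.575, -3.088, -0.0]
ft_force: [-0.5, -0.7, 0.0]
grip_width: 0.495
grip_force: 0.0
[ 0.96  0.05 -0.46  1.65  0.02  1.45  1.7 ]
t 27.5 pos [ 0.4443 -0.2813  0.284 ] yaw 158.9 delta [ 3.7  3.3 14. ] turn -0.028 F [-0.5 -0.7  0. ] grip 43.1 0.0
```

```bash

python3 -m crank '[[[0,0,0,-0.028,0],[0,0,0,0,0]]]' >/dev/null
python3 -c "
from h import *
gof(-77,13,.13,160.5)
snap('wrist','w9')
p=np.load('pics/w9.npz')['p']
print(proj('w9',[[*F(-77,13),.14],[*F(-77,13),.105],[*F(-97,13),.14],[*F(-57,13),.14],[*F(-86,58),.107],[*F(-86,-32),.107],[*F(40,58),.107]]))
hsv=cv2.cvtColor(p,cv2.COLOR_RGB2HSV)
blue=((hsv[...,0]>95)&(hsv[...,0]<130)&(hsv[...,1]>120)&(hsv[...,2]>40)).astype(np.uint8)
n,l,s,c=cv2.connectedComponentsWithStats(blue);i=1+s[1:,4].argmax();print(s[i])
u,v=proj('w9',[*F(-77,13),.14])[0].astype(int)
for y in range(v-50,v+55,6): print(y,''.join('B' if blue[y,x] else '.#+'[min(2,int(p[y,x].max())//70)] for x in range(u-80,u+80,3)) if 0<=y<400 else '')
"
```

```text
t 27.7 pos [ 0.4443 -0.2812  0.2841] yaw 160.6 delta [ 43.6   3.3 154.1] turn 0.001 F [0.1 0.5 0.3] grip 43.6 0.0
[[328.1 143.3]
 [327.7 139.8]
 [328.2 120.5]
 [328.  165.2]
 [373.1 130.9]
 [282.4 130.7]
 [368.3 248.4]]
[  283   127   105   147 12150]
93 #######################################...+++++.......
99 ###############+########################+++++.........
105 #######+#+############################+++++#..........
111 ####+################################++++###..........
117 ########++++++++++++++++++++++++++++++++++###.........
123 ########+++++++++++++++++###++++++++++++++#...........
129 ########++++BBBBBBBBBBBBB####BBBBBBBBBBBBB............
135 ########++++BBBBBBBBBBB++#####+BBBBBBBBBBB#...........
141 ########++++BBBBBBBBB+++#######++++BBBBBBB#...........
147 ########++++BBBBBBBBBB++######++BBBBBBBBBB#...........
153 ########++++BBBBBBBBBBB++##+#++BBBBBBBBBBB#...........
159 ########++++BBBBBBBBBBBBB##+#BBBBBBBBBBBBB#...........
165 #########++++BBBBBBBBBBBBB##BBBBBBBBBBBBBB#...........
171 #########++++BBBBBBBBBBBBBBBBBBBBBBBBBBBBB#...........
177 #########++++BBBBBBBBBBBBBBBBBBBBBBBBBBBBB#...........
183 #########++++BBBBBBBBBBBBBBBBBBBBBBBBBBBBB#...........
189 #########++++BBBBBBBBBBBBBBBBBBBBBBBBBBBBB#...........
195 #########++++BBBBBBBBBBBBBBBBBBBBBBBBBBBBBBBBB.##.....
```

```bash

python3 -m crank '[[[14,1,20,0,0],[15,1,30,0,0],[14,1.5,35,0,0],[0,0,35,0,0],[0,0,22,0,0],[0,0,12,0,0],[0,0,6,0,0],[0,0,0,0,0],[0,0,0,0,0]]]'
python3 -c "
from h import *
gof(-76,13.5,.121,160.5)"
python3 -m crank '[[[0,0,0,0,0.6],[0,0,0,0,1],[0,0,0,0,1],[0,0,0,0,1],[0,0,0,0,1]]]' 50
```

```text
time: 28.48
position: [0.4058, -0.264, 0.1254]
tool_rot: [0.527, 3.095, -0.001]
ft_force: [0.2, 0.0, -0.3]
grip_width: 0.498
grip_force: 0.0
t 28.5 pos [ 0.4058 -0.264   0.1254] yaw 160.7 delta [0.6 0.4 4.4] turn 0.003 F [ 0.2  0.  -0.3] grip 43.3 0.0
time: 28.9
position: [0.4051, -0.2636, 0.1247]
tool_rot: [0.527, 3.097, -0.001]
ft_force: [0.5, -0.2, -0.6]
grip_width: 0.207
grip_force: 0.0
```

```bash

python3 -m crank '[[[0,0,1,0,1],[0,0,1,0,1],[0,0,0,0,1],[0,0,0,0,1]]]' 50
python3 -m crank '[[[0,0,3,0,1],[0,0,3,0,1],[0,0,2,0,1],[0,0,1,0,1],[0,0,0,0,1],[0,0,0,0,1]]]'
```

```text
time: 29.23
position: [0.4051, -0.2634, 0.1226]
tool_rot: [0.526, 3.097, -0.0]
ft_force: [-1.1, 0.5, 2.5]
grip_width: 0.11
grip_force: 50.0
time: 29.73
position: [0.4052, -0.2635, 0.1149]
tool_rot: [0.526, 3.097, -0.001]
ft_force: [-3.7, 3.7, 14.5]
grip_width: 0.115
grip_force: 50.0
```

```bash

python3 -m crank '[[[0,0,0.5,0.06,1],[0,0,0,0.12,1],[0,0,0,0.12,1],[0,0,0,0.12,1],[0,0,0,0.12,1],[0,0,0,0.12,1],[0,0,0,0.12,1],[0,0,0,0.12,1],[0,0,0,0.12,1],[0,0,0,0.12,1]]]'
python3 -m crank '[[[0,0,0,0.12,1],[0,0,0,0.12,1],[0,0,0,0.08,1],[0,0,0,0.03,1],[0,0,0,0,1],[0,0,0,0,1]]]'
python3 -c "
from h import *
gof(-76,13.5,.121,160.5);s=ctrl.get_state();print(s['torque'],s['joint_positions'].round(2))"
```

```text
time: 30.57
position: [0.4047, -0.264, 0.1149]
tool_rot: [2.121, 2.316, -0.002]
ft_force: [-6.6, 3.4, 18.2]
grip_width: 0.106
grip_force: 50.0
time: 31.07
position: [0.4045, -0.264, 0.1148]
tool_rot: [2.485, 1.921, -0.003]
ft_force: [-6.1, 3.0, 18.7]
grip_width: 0.112
grip_force: 50.2
t 31.1 pos [ 0.4045 -0.264   0.1148] yaw 75.4 delta [ 0.8  0.7 -6.2] turn -1.485 F [-6.1  3.  18.7] grip 9.8 50.2
[0.7013976  1.49184952 0.49546992] [ 0.91  0.07 -0.4   1.98  0.03  1.1   0.24]
```

```bash

python3 -m crank '[[[0,0,0,0,0.7],[0,0,0,0,0.4],[0,0,0,0,0],[0,0,0,0,0],[0,0,0,0,0],[0,0,-10,0,0],[0,0,-20,0,0],[0,0,-35,0,0],[0,0,-40,0,0],[0,0,-40,0,0]]]'
python3 -m crank '[[[0,0,-20,0,0],[0,0,0,0,0]]]'
python3 -c "
from h import *
go(.5,.3,.28,90);snap('wrist','w10');snap('top','t10')
p=np.load('pics/w10.npz')['p']
u,v=proj('w10',[*F(-77,13),.137])[0].astype(int);print(u,v)
p=np.load('pics/t10.npz')['p']
o=np.load('pics/top0.npz')['p']
hsv=cv2.cvtColor(p,cv2.COLOR_RGB2HSV)
for y in range(196,248,2): print(y,' '.join('%02x%02x%02x'%tuple(p[y,x]//1) for x in range(0,0)))
cv2.imwrite('pics/x.png',p[:,:,::-1])
"
```

```text
time: 31.9
position: [0.4036, -0.2629, 0.2586]
tool_rot: [-2.485, -1.918, 0.002]
ft_force: [0.8, -0.3, -0.4]
grip_width: 0.498
grip_force: 0.0
time: 32.07
position: [0.4067, -0.2647, 0.2831]
tool_rot: [2.48, 1.914, 0.003]
ft_force: [0.6, -0.5, 0.6]
grip_width: 0.499
grip_force: 0.0
t 32.1 pos [ 0.4067 -0.2647  0.2831] yaw 75.3 delta [569.9 -52.9   0.6] turn -0.256 F [ 0.6 -0.5  0.6] grip 43.4 0.0
318 188
196 
198 
200 
202 
204 
206 
208 
210 
212 
214 
216 
218 
220 
222 
224 
226 
228 
230 
232 
234 
236 
238 
240 
242 
244 
246
```

```bash
python3 -c "
from h import *
p=np.load('pics/w10.npz')['p'];hsv=cv2.cvtColor(p,cv2.COLOR_RGB2HSV)
blue=((hsv[...,0]>95)&(hsv[...,0]<130)&(hsv[...,1]>120)&(hsv[...,2]>40))
print(proj('w10',[[*F(-77,33),.137],[*F(-77,-7),.137]]))
for y in range(120,240,5): print(y,''.join('B' if blue[y,x] else '.#+'[min(2,int(p[y,x].max())//70)] for x in range(250,390,3)))
"
```

```text
[[320.3 167.8]
 [316.9 208.9]]
120 #####........++++..+##.........................
125 ######........++++#++########+#+#+++########.B.
130 ######.........#+++++#####+++#+++##############
135 #######...........+++++++++#++++++++++++++++#+#
140 #######...........++BBBBBBBBBBBBB###+++++++++++
145 ########..........++BBBBBBBBBBBBBBBBBBBBBBBBBBB
150 ########..........++BBBBBBBBBBBBBBBBBBBBBBBBBBB
155 #########.......##++BBBBBBBBBBBBBBBBBBBBBBBBBBB
160 #########.......##++BBBB#BBBBBBBBBBBBBBBBBBBBBB
165 ##########......##++BB###BBBBBBBBBBBBBBBBBBBBBB
170 ##########....####++BB#####+BBBBBBBBBBBBBBBBBBB
175 ###########...#.##++++###++#+BBBBBBBBBBBBBBBBBB
180 ############..####++#######++BBBBBBBBBBBBBBBBBB
185 ############.####+++#######++B++BBBBBBBBBBBBBBB
190 #############.###++++######++BBBBBBBBBBBBBBBBBB
195 #############.###++BB+#+##+BBBBBBBBBBBBBBBBBBBB
200 ##############.##++BBB#++#BBBBBBBBBBBBBBBBBBBBB
205 ##############..#++BBB#++#BBBBBBBBBBBBBBBBBBBBB
210 ###############..++BBBBBBBBBBBBBBBBBBBBBBBBBBBB
215 ###############..++BBBBBBBBBBBBBBBBBBBBBBBBBBBB
220 ################..BBBBBBBBBBBBBBBBBBBBBBBBBBBBB
225 ################.......###++++++++++BBBBBBBBBBB
230 ################.............###############+++
235 #################..................#.#...#####.
```

```bash

python3 -m crank '[[[15,8,-8,0,-0.3],[28,8,-10,0,-0.3],[38,6,-10,-0.05,-0.3],[38,4,-10,-0.05,-0.3],[38,0,-8,-0.05,-0.3],[38,0,0,-0.05,-0.3],[38,0,0,-0.05,-0.3],[38,0,0,-0.05,-0.3],[38,0,0,0,-0.3],[38,0,0,0,-0.3]]]'
python3 -m crank '[[[38,0,0,0,-0.3],[38,0,0,0,-0.3],[38,0,0,0,-0.3],[38,0,0,0,-0.3],[38,0,0,0,-0.3],[38,0,0,0,-0.3],[35,0,0,0,-0.3],[25,0,0,0,-0.3],[0,0,0,0,-0.3]]]'
python3 -c "
from h import *
go(.495,.385,.32,100)"
```

```text
time: 33.0
position: [0.4658, 0.0743, 0.3215]
tool_rot: [-2.17, -2.268, 0.004]
ft_force: [1.0, -0.1, -0.4]
grip_width: 0.653
grip_force: 0.0
time: 33.75
position: [0.4506, 0.366, 0.3209]
tool_rot: [-2.157, -2.276, 0.004]
ft_force: [-0.8, -0.1, -0.9]
grip_width: 0.649
grip_force: 0.0
t 33.8 pos [0.4506 0.366  0.3209] yaw 93.1 delta [16.6 45.3  0.6] turn -0.121 F [-0.8 -0.1 -0.9] grip 56.5 0.0
```

```bash

python3 -m crank '[[[8,20,0,-0.06,-0.3],[8,20,0,-0.06,-0.3],[0,0,0,0,-0.3],[0,0,0,0,-0.3]]]'|head -2
cat >> h.py <<'E'
def stubs(name,cam='wrist'):
    snap(cam,name);p=np.load(f'pics/{name}.npz')['p']
    hsv=cv2.cvtColor(p,cv2.COLOR_RGB2HSV)
    m=((hsv[...,0]>8)&(hsv[...,0]<28)&(hsv[...,1]>50)&(hsv[...,1]<135)&(hsv[...,2]>90)).astype(np.uint8)
    m=cv2.morphologyEx(m,cv2.MORPH_OPEN,np.ones((5,5)));m=cv2.morphologyEx(m,cv2.MORPH_CLOSE,np.ones((5,5)))
    for c in cv2.findContours(m,0,1)[0]:
        if cv2.contourArea(c)<400: continue
        q=w(name,c[:,0],.032)[:,:2]*1000
        (cx,cy),(a,b),t=cv2.minAreaRect(q.astype(np.float32))
        if a<b: t+=90; a,b=b,a
        print('px',c[:,0].mean(0).round(),'xy',round(cx/1000,4),round(cy/1000,4),'len',round(a),round(b),'ang',round((t)%180,1))
    return m
E
python3 -c "
from h import *
go(.495,.385,.32,100);m=stubs('w11')
p=np.load('pics/w11.npz')['p'];hsv=cv2.cvtColor(p,cv2.COLOR_RGB2HSV)
for q in [(.5261,.4385),(.5259,.3356),(.4606,.4361),(.4649,.3397),(.495,.39)]:
    u,v=proj('w11',[*q,.032])[0].astype(int);print(u,v,hsv[v,u] if 0<=v<400 and 0<=u<640 else '')
"
```

```text
time: 34.08
position: [0.4934, 0.3783, 0.321]
t 34.1 pos [0.4934 0.3783 0.321 ] yaw 99.3 delta [6.3 2.6 1. ] turn -0.012 F [0.1 0.3 0. ] grip 56.4 0.0
px [350. 244.] xy 0.5524 0.2695 len 57 29 ang 20.9
px [358. 131.] xy 0.5311 0.4284 len 69 21 ang 109.3
px [309. 112.] xy 0.4629 0.4417 len 43 21 ang 99.2
px [594.  24.] xy 0.7898 0.6001 len 57 28 ang 90.0
356 123 [ 25  86 255]
342 198 [ 27  76 255]
306 117 [ 15 128 187]
299 188 [ 25  89 255]
326 156 [ 23 199 254]
```

```bash
python3 -c "
from h import *
crop('w11','w11c',240,60,440,255,3)"
```

```text
(no output)
```

View pics/w11c.png

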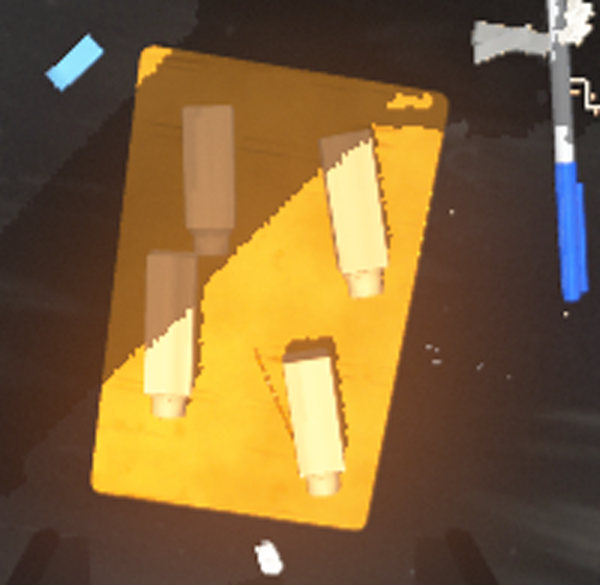

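```bash
cat >> h.py <<'E'
def seg(name,L,z=.032):
    for n,a,b in L:
        q=w(name,[a,b],z)[:,:2];d=q[0]-q[1]
        print(n,'centre',q.mean(0).round(4),'len',np.linalg.norm(d).round(4),'yaw',np.degrees(np.arctan2(d[1],d[0])).round(1))
E
python3 -c "
from h import *
c=lambda a,b:(240+a/3,60+b/3)
seg('w11',[('A',c(345,136),c(362,268)),('B',c(308,352),c(321,474)),('C',c(172,252),c(168,394)),('D',c(208,107),c(211,230))])
go(.53,.43,.05,106)
print(ctrl.get_state()['joint_positions'].round(2))"
```

```text
A centre [0.5292 0.434 ] len 0.0572 yaw 108.4
B centre [0.5294 0.337 ] len 0.0591 yaw 106.2
C centre [0.4572 0.3677] len 0.065 yaw 96.5
D centre [0.4646 0.4378] len 0.0517 yaw 100.1
t 34.1 pos [0.4927 0.3786 0.3219] yaw 99.4 delta [ 45.   46.1 271.6] turn -0.116 F [-1.   0.6  0.2] grip 56.7 0.0
[ 0.06  0.4  -1.04  1.33  0.34  1.6  -0.77]
```

```bash

python3 -m crank '[[[10,10,0,-0.08,0],[0,0,0,-0.076,0],[0,0,0,0,0]]]'|head -2
python3 -c "
from h import *
go(.5292,.434,.014,108)"
```

```text
time: 34.38
position: [0.5006, 0.3906, 0.3233]
t 34.4 pos [0.5006 0.3906 0.3233] yaw 108.5 delta [ 32.3  41.2 309.2] turn 0.008 F [ 0.5  0.2 -1.1] grip 46.2 0.0
```

```bash

python3 -m crank '[[[16,20,30,0,0],[16,21,38,0,0],[0,0,40,0,0],[0,0,40,0,0],[0,0,40,0,0],[0,0,40,0,0],[0,0,35,0,0],[0,0,25,0,0],[0,0,13,0,0],[0,0,6,0,0]]]'|head -2
python3 -m crank '[[[0,0,2,0,0],[0,0,0,0,0.5],[0,0,0,0,1],[0,0,0,0,1],[0,0,0,0,1],[0,0,0,0,1]]]' 40
python3 -c "
from h import *
go(.519,-.003,.2,105)"
```

```text
time: 35.22
position: [0.5278, 0.4302, 0.0185]
time: 35.72
position: [0.5295, 0.4327, 0.0198]
tool_rot: [1.839, 2.546, 0.003]
ft_force: [0.5, -0.1, 3.7]
grip_width: 0.246
grip_force: 39.9
t 35.7 pos [0.5295 0.4327 0.0198] yaw 108.3 delta [-410.2 -146.6 -180.6] turn 0.058 F [ 0.5 -0.1  3.7] grip 21.4 39.9
```

```bash

python3 -m crank '[[[0,0,-15,0,1],[0,0,-30,0,1],[0,0,-40,0,1],[0,0,-40,0,1],[0,0,-40,0,1],[-15,-5,-20,0,1],[-28,-10,0,0,1],[-38,-13.5,0,0,1],[-38,-13.5,0,0,1],[-38,-13.5,0,0,1]]]'|grep -E "pos|grip"
python3 -m crank '[[[-38,-13.5,0,0,1],[-38,-13.5,0,0,1],[-38,-13.5,0,0,1],[-38,-13.5,0,0,1],[-38,-13.5,0,0,1],[-35,-13,0,0,1],[-20,-8,0,0,1],[0,0,0,0,1]]]'|grep -E "pos|grip"
python3 -c "
from h import *
go(.519,-.003,.05,105)"
```

```text
position: [0.525, 0.2646, 0.2044]
grip_width: 0.247
grip_force: 39.9
position: [0.5184, -0.0017, 0.2041]
grip_width: 0.246
grip_force: 39.9
t 37.2 pos [ 0.5184 -0.0017  0.2041] yaw 107.8 delta [ -0.9   0.3 154.1] turn 0.049 F [ 0.6 -1.3 -0.9] grip 21.4 39.9
```

```bash

python3 -m crank '[[[0,15,25,0,1],[0,11,35,0,1],[0,0,40,0,1],[0,0,35,0,1],[0,0,15,0,1],[0,0,0,0,0.5],[0,0,0,0,0.2],[0,0,0,0,0],[0,0,0,0,0],[0,0,-35,0,0]]]'|grep -E "pos|grip"
python3 -m crank '[[[0,0,-40,0,0],[0,0,-40,0,0],[0,0,-40,0,0],[30,-10,0,0,0],[38,-3,0,0,0],[38,0,0,0,0],[38,0,0,0,0],[38,0,0,0,0],[38,0,0,0,0],[38,0,0,0,0]]]'|grep -E "pos|grip"
python3 -c "
from h import *
go(.5294,.337,.014,106.2)"
```

```text
position: [0.5402, 0.0126, 0.0858]
grip_width: 0.453
grip_force: 0.0
position: [0.4497, 0.2561, 0.2106]
grip_width: 0.503
grip_force: 0.0
t 38.9 pos [0.4497 0.2561 0.2106] yaw 108.3 delta [ 52.3 100.3 196.8] turn 0.037 F [ 0.5  0.9 -0.9] grip 43.7 0.0
```

```bash

python3 -m crank '[[[12,23,0,0.037,0],[17,34,0,0,0],[17,34,20,0,0],[7,9,35,0,0],[0,0,40,0,0],[0,0,35,0,0],[0,0,30,0,0],[0,0,20,0,0],[0,0,8,0,0],[0,0,0,0,0]]]'|grep -E "pos|grip"
python3 -c "
from h import *
go(.5294,.337,.014,106.2)"
```

```text
position: [0.5294, 0.3323, 0.0207]
grip_width: 0.5
grip_force: 0.0
t 39.7 pos [0.5294 0.3323 0.0207] yaw 106.2 delta [4.5 1.3 6.7] turn -0.0 F [-0.6  0.  -0.1] grip 43.5 0.0
```

```bash

python3 -m crank '[[[4,0,4,0,0],[0,0,0,0,0.5],[0,0,0,0,1],[0,0,0,0,1],[0,0,0,0,1],[0,0,0,0,1]]]' 40|grep -E "pos|grip"
python3 -m crank '[[[0,0,-15,0,1],[0,0,-30,0,1],[0,0,-40,0,1],[0,0,-40,0,1],[0,0,-40,0,1],[-15,-5,-20,0,1],[-28,-8,0,0,1],[-38,-10,0,0,1],[-38,-10,0,0,1],[-38,-10,0,0,1]]]'|grep -E "pos|grip"
python3 -c "
from h import *
go(.49,-.003,.05,105)"
```

```text
position: [0.529, 0.337, 0.018]
grip_width: 0.25
grip_force: 39.8
position: [0.5306, 0.173, 0.2031]
grip_width: 0.249
grip_force: 39.8
t 41.0 pos [0.5306 0.173  0.2031] yaw 106.3 delta [-157.4  -88.5  153.1] turn 0.023 F [ 0.3 -1.   0.6] grip 21.6 39.8
```

```bash

python3 -m crank '[[[-34,-20,0,0,1],[-34,-20,0,0,1],[-34,-20,0,0,1],[-34,-20,0,0,1],[-22,-8,0,0,1],[0,0,25,0,1],[0,0,38,0,1],[0,0,40,0,1],[0,0,33,0,1],[0,0,15,0,1]]]'|grep -E "pos|grip"
python3 -m crank '[[[0,0,0,0,0.5],[0,0,0,0,0.2],[0,0,0,0,0],[0,0,0,0,0],[0,0,-35,0,0],[0,0,-40,0,0],[0,0,-40,0,0],[20,-10,-35,0,0],[36,-8,0,0,0],[38,0,0,0,0]]]'|grep -E "pos|grip"
python3 -m crank '[[[38,0,0,0,0],[38,0,0,0,0],[38,0,0,0,0],[38,0,0,0,0],[38,0,0,0,0],[38,0,0,0,0],[20,0,0,0,0],[0,0,0,0,0]]]'|grep -E "pos|grip"
python3 -c "
from h import *
go(.4572,.3677,.016,96.5)"
```

```text
position: [0.4877, -0.0022, 0.0479]
grip_width: 0.251
grip_force: 39.8
position: [0.4485, 0.083, 0.2038]
grip_width: 0.494
grip_force: 0.0
position: [0.3754, 0.3246, 0.2027]
grip_width: 0.497
grip_force: 0.0
t 43.4 pos [0.3754 0.3246 0.2027] yaw 106.8 delta [ 16.7  90.6 186.9] turn 0.18 F [-0.9  0.3 -0.7] grip 43.2 0.0
```

```bash

python3 -m crank '[[[0,0,0,0.09,0],[0,0,0,0.09,0],[11,28,0,0,0],[12,30,15,0,0],[11,28,30,0,0],[0,0,40,0,0],[0,0,40,0,0],[0,0,30,0,0],[0,0,20,0,0],[0,0,8,0,0]]]'|grep -E "pos|grip"
python3 -m crank '[[[0,0,2,0,0],[0,0,0,0,0]]]' >/dev/null
python3 -c "
from h import *
go(.4572,.3677,.016,96.5)"
```

```text
position: [0.4601, 0.3578, 0.0169]
grip_width: 0.501
grip_force: 0.0
t 44.4 pos [0.4614 0.3602 0.0183] yaw 95.8 delta [ 7.9 -3.4  2.3] turn -0.011 F [0.9 0.6 0.5] grip 43.4 0.0
```

```bash

python3 -m crank '[[[7,-3,0,0,0],[0,0,0,0,0.5],[0,0,0,0,1],[0,0,0,0,1],[0,0,0,0,1],[0,0,0,0,1]]]' 40|grep -E "pos|grip"
python3 -m crank '[[[0,0,-15,0,1],[0,0,-30,0,1],[0,0,-40,0,1],[0,0,-40,0,1],[0,0,-40,0,1],[-15,5,-20,0,1],[-28,5,0,0,1],[-38,5,0,0,1],[-38,5,0,0,1],[-38,5,0,0,1]]]'|grep -E "pos|grip"
python3 -c "
from h import *
go(.53,-.003,.06,105)"
```

```text
position: [0.4567, 0.3671, 0.0172]
grip_width: 0.246
grip_force: 40.0
position: [0.4974, 0.2124, 0.2028]
grip_width: 0.249
grip_force: 40.0
t 45.7 pos [0.4974 0.2124 0.2028] yaw 96.0 delta [-217.5    9.8  143. ] turn -0.157 F [ 0.6 -1.4  0.4] grip 21.7 40.0
```

```bash

python3 -m crank '[[[-36,0,0,0,1],[-38,0,0,0,1],[-38,0,0,0,1],[-38,0,0,0,1],[-38,0,0,0,1],[-30,0,15,0,1],[0,0,35,0,1],[0,0,40,0,1],[0,0,35,0,1],[0,0,17,0,1]]]'|grep -E "pos|grip"
python3 -m crank '[[[0,0,0,0,0.5],[0,0,0,0,0.2],[0,0,0,0,0],[0,0,0,0,0],[0,0,-35,0,0],[0,0,-40,0,0],[0,0,-40,0,0],[20,-10,-35,0,0],[38,-4,0,0,0],[40,-2,0,0,0]]]'|grep -E "pos|grip"
python3 -m crank '[[[40,-2,0,0,0],[40,-2,0,0,0],[40,-2,0,0,0],[40,-2,0,0,0],[40,-2,0,0,0],[40,-2,0,0,0],[40,-2,0,-0.07,0],[25,0,0,0,0],[0,0,0,0,0]]]'|grep -E "pos|grip"
python3 -c "
from h import *
go(.4646,.4378,.016,100.1)"
```

```text
position: [0.5172, -0.0039, 0.0566]
grip_width: 0.249
grip_force: 40.0
position: [0.4961, 0.0916, 0.2136]
grip_width: 0.502
grip_force: 0.0
position: [0.4428, 0.4016, 0.2121]
grip_width: 0.499
grip_force: 0.0
t 48.1 pos [0.4428 0.4016 0.2121] yaw 100.5 delta [ 30.4  27.9 196.3] turn 0.007 F [-1.8 -0.3  0.6] grip 43.4 0.0
```

```bash

python3 -m crank '[[[15,14,10,0,0],[15,14,30,0,0],[0,0,40,0,0],[0,0,40,0,0],[0,0,35,0,0],[0,0,25,0,0],[0,0,13,0,0],[0,0,3,0,0],[0,0,0,0,0]]]'|grep -E "pos|grip"
python3 -c "
from h import *
go(.4646,.4378,.016,100.1)"
```

```text
position: [0.4701, 0.4284, 0.0147]
grip_width: 0.501
grip_force: 0.0
t 48.9 pos [0.4701 0.4284 0.0147] yaw 99.9 delta [10.2 -3.8 -1.3] turn -0.004 F [ 0.1 -0.   0.7] grip 43.6 0.0
```

```bash

python3 -m crank '[[[9,-3,-2,0,0],[0,0,0,0,0.5],[0,0,0,0,1],[0,0,0,0,1],[0,0,0,0,1],[0,0,0,0,1]]]' 40|grep -E "pos|grip"
python3 -m crank '[[[0,0,-15,0,1],[0,0,-30,0,1],[0,0,-40,0,1],[0,0,-40,0,1],[0,0,-40,0,1],[-15,0,-20,0,1],[-28,0,0,0,1],[-38,0,0,0,1],[-38,0,0,0,1],[-38,0,0,0,1]]]'|grep -E "pos|grip"
python3 -c "
from h import *
go(.505,-.003,.06,105)"
```

```text
position: [0.4651, 0.4369, 0.0164]
grip_width: 0.248
grip_force: 40.0
position: [0.4916, 0.281, 0.2017]
grip_width: 0.244
grip_force: 40.0
t 50.2 pos [0.4916 0.281  0.2017] yaw 100.0 delta [-281.9  -36.2  141.8] turn -0.087 F [ 0.  -0.1 -0.3] grip 21.3 40.0
```

```bash

python3 -m crank '[[[-38,-5,0,0,1],[-38,-5,0,0,1],[-38,-5,0,0,1],[-38,-5,0,0,1],[-38,-5,0,0,1],[-38,-5,0,0,1],[-35,-5,0,0,1],[-19,-1,15,0,1],[0,0,35,0,1],[0,0,40,0,1]]]'|grep -E "pos|grip"
python3 -m crank '[[[0,0,30,0,1],[0,0,15,0,1],[0,0,0,0,0.6],[0,0,0,0,0.3],[0,0,0,0,0],[0,0,0,0,0],[0,0,-35,0,0],[0,0,-40,0,0],[0,0,-40,0,0],[0,0,-40,0,0]]]'|grep -E "pos|grip"
python3 -m crank '[[[0,-30,-20,0,0],[0,-30,-10,0,0],[0,-20,0,0,0],[0,0,0,0,0],[0,0,0,0,0],[0,0,0,0,0]]]'|grep -E "pos|grip"
python3 -c "
from h import *
go(.505,-.003,.06,105);snap('wrist','w12');snap('top','t12');snap('side','s12')
print('bin px w12',proj('w12',[[.519,-.003,.03],[.6,.06,.065],[.44,-.06,.065]]))
o=np.load('pics/top0.npz')['p'].astype(int);p=np.load('pics/t12.npz')['p'].astype(int)
d=(np.abs(o-p).max(2)>60).astype(np.uint8);d=cv2.morphologyEx(d,cv2.MORPH_OPEN,np.ones((2,2)))
n,l,s,c=cv2.connectedComponentsWithStats(d)
print([tuple(q) for q in s[1:] if q[4]>6])
import cv2 as c_
for n_,(x,y) in dict(cup=(.652,.062),vial=(.649,-.051),bot=(.651,.205)).items():
    u,v=proj('t12',[x,y,.055])[0].astype(int);print(n_,u,v,p[v,u],o[v,u])
"
```

```text
position: [0.5072, -0.0046, 0.1122]
grip_width: 0.251
grip_force: 40.0
position: [0.5052, -0.001, 0.2237]
grip_width: 0.497
grip_force: 0.0
position: [0.4435, -0.0139, 0.2433]
grip_width: 0.502
grip_force: 0.0
t 52.4 pos [ 0.4435 -0.0139  0.2433] yaw 100.0 delta [  0.6  63.6 182.9] turn -0.088 F [ 0.5 -0.1 -0.4] grip 43.7 0.0
bin px w12 [[391.2 177.4]
 [491.5 137.3]
 [313.5 222.6]]
[(np.int32(418), np.int32(180), np.int32(68), np.int32(85), np.int32(2492)), (np.int32(317), np.int32(190), np.int32(71), np.int32(83), np.int32(3815)), (np.int32(258), np.int32(201), np.int32(49), np.int32(45), np.int32(1120)), (np.int32(191), np.int32(204), np.int32(20), np.int32(12), np.int32(139)), (np.int32(212), np.int32(205), np.int32(3), np.int32(3), np.int32(8)), (np.int32(224), np.int32(205), np.int32(22), np.int32(12), np.int32(142)), (np.int32(191), np.int32(226), np.int32(18), np.int32(10), np.int32(120)), (np.int32(220), np.int32(226), np.int32(25), np.int32(10), np.int32(155)), (np.int32(408), np.int32(248), np.int32(3), np.int32(3), np.int32(8)), (np.int32(349), np.int32(275), np.int32(5), 
[... 479 characters left out ...]
nt32(606), np.int32(321), np.int32(2), np.int32(4), np.int32(8)), (np.int32(564), np.int32(323), np.int32(5), np.int32(6), np.int32(16)), (np.int32(570), np.int32(326), np.int32(3), np.int32(3), np.int32(7)), (np.int32(579), np.int32(336), np.int32(4), np.int32(4), np.int32(12)), (np.int32(284), np.int32(338), np.int32(35), np.int32(62), np.int32(855)), (np.int32(346), np.int32(340), np.int32(33), np.int32(15), np.int32(189)), (np.int32(310), np.int32(351), np.int32(37), np.int32(49), np.int32(1184)), (np.int32(344), np.int32(391), np.int32(13), np.int32(9), np.int32(87))]
cup 322 170 [239 247 243] [239 247 243]
vial 358 172 [244  83  84] [243  83  83]
bot 275 169 [ 92 176 231] [ 90 173 230]
```

```bash
python3 -c "
from h import *
for nm,zz in (('w12',.026),('s12',.026)):
    p=np.load(f'pics/{nm}.npz')['p'];hsv=cv2.cvtColor(p,cv2.COLOR_RGB2HSV)
    P=[[x,y,.06] for x,y in [(.60,.068),(.60,-.072),(.436,-.066),(.436,.07)]]
    poly=np.zeros(p.shape[:2],np.uint8);cv2.fillConvexPoly(poly,proj(nm,P).astype(int),1)
    m=((hsv[...,1]<150)&(hsv[...,2]>80)).astype(np.uint8)
    m=cv2.morphologyEx(m,cv2.MORPH_OPEN,np.ones((3,3)))
    big=cv2.dilate(poly,np.ones((41,41)))
    n,l,s,c=cv2.connectedComponentsWithStats(m*big)
    print(nm,poly.sum())
    for q in s[1:]:
        if q[4]>40:print(q,w(nm,[(q[0]+q[2]/2,q[1]+q[3]/2)],zz)[0])
p=np.load('pics/w12.npz')['p'];hsv=cv2.cvtColor(p,cv2.COLOR_RGB2HSV)
for y in range(100,236,6): print(y,''.join('%x'%(hsv[y,x,1]//16) if hsv[y,x,2]>60 else '.' for x in range(290,520,4)))
"
```

```text
w12 20438
[445  97  15  15 154] [0.5669 0.0864 0.026 ]
[294 131  21  65 399] [ 0.419  -0.0052  0.026 ]
[ 357  137   72   76 3610] [ 0.5213 -0.0006  0.026 ]
[472 223  15  22 221] [ 0.6405 -0.0528  0.026 ]
s12 2470
[261 190  49  27 968] [0.4946 0.1557 0.026 ]
[338 204  20  16 260] [0.6623 0.0823 0.026 ]
[288 228  35  23 597] [0.5221 0.0036 0.026 ]
[351 244  11  15 148] [ 0.6433 -0.0666  0.026 ]
100 ........a9bfeeeeefbba9aaaaaa99..........000...............
106 .......a8afffffeeefeeeeebaaaaaaa.......001................
112 ......aaabfeeffefffffeeeeeeeeeaaa9aa......................
118 ....8a8abbefeeeefeeeeeeeeeeefeeeeefea9575.................
124 ...879989fefffeeefffffffffeeeeeeeefeeefeed.............bff
130 .77878999fffeeeeefeeffffffffffffffffffffffefffff.....accb2
136 77788999dfffeeeeeeeefeeeefeffec999fffffffffffffffffffebf10
142 67788999effddddeeeeeeedeeeee977777fffffffffffffffffffff600
148 77889999dffddddde99988dd9999987777efffffffffffffffffff8500
154 5888999feffdddddd77669776667797777bfffffffffffffffefffa830
160 78889a9defddddddd776696666677977777fffffffffffffffeff...44
166 8889a99defddddddd976697666677977777fffffffffffefffffd....1
172 888999fdfddddddddb76696666777977777fffffffffffffefff6.....
178 888999cefddddddddd76697666777a77777ffffffffffffffffa6.....
184 789999defcdddddddd76686666778d87777ffffffffffffffff766....
190 88999fdfcccddddddd8667666667bfc878fffffffffffffeff7776....
196 89999cefeffeedddddb687666677cff867ffffffffffffffff7766....
202 8899adefffffffffeee868768677fffffffffffffffffffffaaa76....
208 8899fdffffffffeeeeeeeedb767fffffffffffffffffffefeaa9..6...
214 8898cdfffffeffeefeeeeeeeeeeeeeefffffffffffffffffaaaa.7....
220 888acfffffeffffeeeeeeeeeeeeeeeeefffffffffffffff8cca9.6....
226 888b9dddefffeffeffeeeeeeeeeeeeeffffffffffffffff33cb98765..
232 8888899bdeeedddfffffeeeeeffeeeefffffffffffffff3333cccccc..
```

```bash
python3 -c "
from bench import job
print(job.close_job())"
```

```text
the job is handed in; nothing more can be done
None
```

I handed the job in at about 52 s: the three rods are in the feeder, the empty tray is upright on the table, the cover is shut with its stud turned to the stop, and all four batten ends are in the bin. The cup, vial and bottle did not move. I inferred that the rods are below the slot (none left on the tray or ramp) and that the stud is locked (it held its turn after release), because neither could be measured directly.

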